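Hold in the recessed reset of the dust extractor's control box

ROBOT

A 6-joint arm with a two-finger parallel gripper is mounted at the origin on the work surface. World frame = base frame: x ahead of the robot, y to its left, z up, the work surface at z = 0. Lengths are in m, angles in rad, forces in N, time in s.
With the tool pointing down it reaches from about 0.375 to 0.9 m from the base axis. Payload 3.1 kg.
Tool frame: the origin (TCP) lies between the finger pads; the fingertips stand manip.finger_overhang ahead of it and the grasp point (between the pads) lies 5 mm behind it (manip.finger_overhang is the distance from the TCP to the fingertips, in m); z points along the fingers, y is the line along which they close (so a half turn about z gives the same grasp; the last joint's range is limited). The gripper opens to 85 mm and grips with 20 to 120 N. Pads are 22 mm wide; open, the fingers measure 114 mm over their backs; the gripper's body (76 mm by 85 mm) begins 54 mm behind the grasp point. The pads swing forward as they close: fully open they stand 13 mm farther back than shut.
Start: joints at [-1.341, 0.527, 1.433, -0, 1.181, -0.178], TCP at [0.248, -0.573, 0.245] pointing down, gripper open.
Joint ranges: [-3.08, 3.08], [-0.75, 2.2], [0.22, 2.44], [-1.43, 4.57], [0, 2.65], [-2.85, 2.85]. Speed limits (rad/s): [2.79, 2.79, 3.14, 3.14, 3.14, 3.14].

INTERFACE

Orientations are given as a unit quaternion [x, y, z, w].
In Python, from station import manip gives the robot as it stands.
- The arm moves only by the tool drive_tool, never from a script. Its argument "plan" is a list of rows, each a list of 7 numbers: the shift along the tool's x, y, z in m, then the turn, a rotation vector about the tool's x, y, z in degrees, then the opening, from -1 (shut) to 1 (fully open). In form: [[x, y, z, wx, wy, wz, gripper], ...]. A call has 1 to 10 rows; each row shifts and turns the commanded pose from where the row before left it, along the tool's axes as they then stand; what a row does not reach is not made up. A row lasts 1/10 s, in which the tool goes at most 50 mm and 8.59 degrees, less where a joint would pass 70% of its speed; a pose out of reach is approached as far as the arm can. A call is refused whole if a number of a shift passes 0.05 or a number of a turn 8.59, either way. A call with a gripper value outside its range is refused whole. The fingers move at their own pace and stop on an object; "newtons" is the grip in N (left out, the last holds). Time passes only in rows, so rows that do not move let the fingers close. It gives the time, the measured TCP pose, the force, the opening and the grip force at its end, in the units of the state.
- manip.sense(): the state, without advancing time (a new reading comes with each control period).
- manip.snapshot(name): name is "side" or "top"; returns a dict with "image" (384x512x3 uint8, red, green, blue), "z_map" (384x512 float32, m along the optical axis (not along the pixel's ray), 0 where there is no reading), "fov_y" (degrees; the focal length in pixels is half the picture's height over the tangent of half this angle, whatever the lens; pixels are square), "cx", "cy" (the principal point, pixels), "k1" (the pictures are not rectified: a ray, as slopes to the right and down, at radius r is drawn at 1 + k1 r^2 times it, then the intrinsics apply), "extrinsics" (4x4, takes a point from camera to world coordinates). Camera axes: x right, y up, looking along -z (the intrinsics and any distortion apply to the point x, -y, -z); pixel columns grow to the right and rows downward; lengths in m; the calibration is good to about 2 mm. A picture is of the moment at which its call begins.
- manip.sign_off(): hands the job in; it is judged then, once.
The state is a dict: "t": time; "q": joint angles; "qd": joint speeds; "tau": joint torques, N m; "tcp_pos": TCP position; "tool_rot": TCP orientation; "force": force on the tool from outside, world axes, zero at the start; "ft_torque": the same for the moment, N m; "finger_gap": opening from 0.0 (shut) to 1.0 (fully open); "gripper_force": force on a finger pad.
Only numpy, scipy, OpenCV 4.12 (cv2) and the standard library are available. Lean on these libraries where they do the work, as an engineer would, in place of code of your own. Each camera call takes 0.05 s, during which the arm holds its last target. There are 200 camera calls.

TASK

The dust extractor has tripped: take the green-handled pin punch out of the wooden tool block, pass its pin through the small metal-rimmed hole in the sloping panel of the grey control box, and push the recessed blue reset button all the way in without forcing it. Keep it pressed and finish like that, still gripping the punch and holding the button fully down, because the extractor only restarts while it is held. Do not press the green start or red stop button, and leave the other tools in the block and the things on the bench where they are.

Things in the scene. Friction and masses are not known exactly. Their poses are not given: they have to be found in the camera images.
- punch: pin punch, 165 mm long, about 120 g, upright, pin down, in one of the block's four holes. Origin on its axis under the hand guard (25 mm across, 5 mm thick), which rests on the block's top; z along the punch to its head. Green ribbed sleeve 17 mm across from 5 to 85 mm above the origin, steel head 12 mm across up to 95 mm; below, in the hole, shank 10 mm across for 25 mm, then the pin
- punch_grip (a point): middle of the punch's round sleeve, 45 mm above its origin: it may be gripped here from any side, and is drawn straight up, 70 mm, out of its hole; axes as the punch
- punch_tip (a point): centre of the flat end of the punch's pin (6 mm across, 45 mm long), 70 mm below the punch's origin along its axis; axes as the punch
- rack: dark wooden tool block, fixed, 60 x 240 x 80 mm high (x, y, z), with a low foot strip at each end (276 mm long over all). Origin at the centre of its underside. Four vertical 13 mm holes on its y axis, at -82.5, -27.5, 27.5 and 82.5 mm; which tool stands in which changes. The four tools stand on its top and rise 85 to 95 mm above it
- bradawl: bradawl in the tool block: turned pale wood handle, 29 mm across, brass ferrule; leave it. Origin on its axis at the block's top, z up; handle top 85 mm above the origin
- gouge: carving gouge in the tool block: black handle, 27 mm across; leave it. Origin on its axis at the block's top, z up; handle top 90 mm above the origin
- screwdriver: screwdriver in the tool block: red and black handle, 25 mm across; leave it. Origin on its axis at the block's top, z up; handle top 91 mm above the origin
- console: control box of the dust extractor, fixed: grey desk case 140 mm deep (x), 200 mm wide (y), 48 mm high in front (its -x side) and 94 mm at the back, so that its panel slopes 18 degrees, facing up and to its front. Origin at the centre of its underside. In the panel's +y half: the steel-rimmed reset hole and, 50 mm up the slope from it, an amber lamp 18 mm proud
- panel_mid (a point): centre of the sloping panel's face; axes as reset_mouth. From here, along x and y: reset hole (-22, 55) mm, lamp (28, 55), green start button (-22, -5; 6 mm proud), black selector (30, -5; 20 mm proud), red mushroom stop button (-5, -64; 40 mm across, 28 mm proud)
- reset_mouth (a point): centre of the reset's mouth, in the plane of its rim: a steel tube 29 mm across outside, 14 mm inside, 6 mm proud of the panel. z points out of the panel along the bore (18 degrees from vertical, leaning to the console's -x side), x up the panel's slope, y as the console's. The button's flat blue top, 12 mm across, lies 20 mm below the mouth released, 26 mm fully in
- reset (a joint): travel of the reset button down its bore: 0 released, 0.006 m fully in (hard stop). Its spring pushes back with 2 N at first and 5 N fully in, and returns it when let go. More than 40 N on it or on the box would be forcing it
- start (a joint): travel of the green start button (22 mm across): 0 released, 0.005 m pressed; leave it
- stop (a joint): travel of the red mushroom stop button: 0 released, 0.005 m pressed; leave it
- mug: white mug, 80 mm across and 95 mm high, beyond the tool block and control box; origin at the centre of its foot; leave it
- mallet: joiner's mallet lying on the bench: head 65 x 120 x 85 mm high, handle along its -x axis to 230 mm; origin under the head's centre; leave it
- block_plane: steel block plane, 160 x 45 mm, about 62 mm high, long axis x; origin at the centre of its sole; leave it
- tenon_blank: pale wood workpiece with a tenon, 145 x 50 x 30 mm high, lying on the bench close to the robot, long axis x; origin under its middle; leave it
Not all that is in view belongs to the job. There is more than one size of the punch; the job needs the smallest.

How it is judged:
By the outcome, as a careful person would: the job done as asked, in the order asked, and still so for the second after the job is handed in, while the arm keeps its last pose, push and grip.
It also fails if it takes over 42 s, if anything falls off the work surface, if the arm or the gripper's body presses on something with over 40 N, if the wrist force passes 120 N, or if a joint passes its speed limit or range.

## Working session

There is one attempt and no reset: what is moved stays moved. The work goes in short steps, Python scripts to look and compute and a tool call to move; the robot and the scene stay as the last step left them, time stands still between calls to the robot, and variables do not carry over. Pictures are saved under pics/ and viewed, at most 10 in all, crops included, and the job is handed in when it is done.

Besides the shell and the picture viewer there is one more tool, called after "Emit:" in YAML: its name, and indented under it one key for each argument. drive_tool: Moves the arm, as the interface text tells. Its arguments: {"type":"object","properties":{"plan":{"type":"array"},"newtons":{"type":"number"}},"required":["plan"]}

```bash
ls; mkdir -p pics; cat > h.py <<'E'
import numpy as np, cv2
from station import manip
def snap(n,f):
    s=manip.snapshot(n); np.savez(f'pics/{f}.npz',**s); cv2.imwrite(f'pics/{f}.png',s['image'][:,:,::-1]); return s
def load(f): return dict(np.load(f'pics/{f}.npz'))
def K(s):
    h=s['image'].shape[0]; f=h/2/np.tan(np.radians(float(s['fov_y']))/2)
    return np.array([[f,0,float(s['cx'])],[0,f,float(s['cy'])],[0,0,1]]),np.array([float(s['k1']),0,0,0])
def cloud(s):
    k,d=K(s);h,w=s['z_map'].shape
    u,v=np.meshgrid(np.arange(w),np.arange(h))
    p=cv2.undistortPoints(np.stack([u,v],-1).reshape(-1,1,2).astype(np.float64),k,d).reshape(h,w,2)
    z=s['z_map'][...,None]; c=np.concatenate([p*z*[1,-1],-z],-1)
    E=s['extrinsics']; return c@E[:3,:3].T+E[:3,3]
def proj(s,P):
    k,d=K(s);E=np.linalg.inv(s['extrinsics']);c=np.atleast_2d(P)@E[:3,:3].T+E[:3,3]
    return cv2.projectPoints((c*[1,-1,-1]).reshape(-1,1,3),np.zeros(3),np.zeros(3),k,d)[0].reshape(-1,2)
def crop(f,x0,y0,x1,y1,k,out):
    i=cv2.imread(f'pics/{f}.png')[y0:y1,x0:x1]; cv2.imwrite(f'pics/{out}.png',cv2.resize(i,None,fx=k,fy=k,interpolation=cv2.INTER_CUBIC))
E
python3 - <<'E'
from h import *
for n in('top','side'):
    s=snap(n,n+'0'); print(n,s['fov_y'],s['cx'],s['cy'],s['k1'],s['extrinsics'].round(3).tolist())
print(manip.finger_overhang,manip.sense())
a=cv2.imread('pics/top0.png');b=cv2.imread('pics/side0.png')
E
```

```text
pics
top 46.81132874505551 257.30037837104675 184.90538213297808 -0.10593553024752271 [[0.016, 0.976, -0.219, 0.379], [-1.0, 0.014, -0.009, 0.024], [-0.006, 0.219, 0.976, 1.157], [0.0, 0.0, 0.0, 1.0]]
side 55.94763967245044 248.99506325550757 188.22438264468036 -0.004743706465760871 [[-0.71, 0.505, -0.491, 0.21], [-0.704, -0.491, 0.513, 0.418], [0.018, 0.71, 0.704, 0.684], [0.0, 0.0, 0.0, 1.0]]
0.014 {'t': 0.1, 'q': array([-1.34052099e+00,  5.28397489e-01,  1.43380911e+00,  3.03163336e-05,
        1.18140225e+00, -1.78504417e-01]), 'qd': array([-0.00090344, -0.00301534, -0.0045288 ,  0.00024635,  0.00141237,
        0.00116611]), 'tau': array([-4.78859656e-04, -4.43305707e+01, -1.78585732e+01, -2.49650266e-04,
        3.91345908e-03,  8.55627462e-06]), 'tcp_pos': array([ 0.24831603, -0.57286295,  0.24440541]), 'tool_rot': array([ 9.79185676e-01,  2.02964024e-01, -1.20791746e-05, -1.00811994e-03]), 'force': array([-0.24032955,  0.09193013,  0.40863579]), 'ft_torque': array([ 0.03318259, -0.03775931,  0.05699814]), 'gripper_force': 0.0, 'finger_gap': 1.0012942357385843}
```

View pics/top0.png

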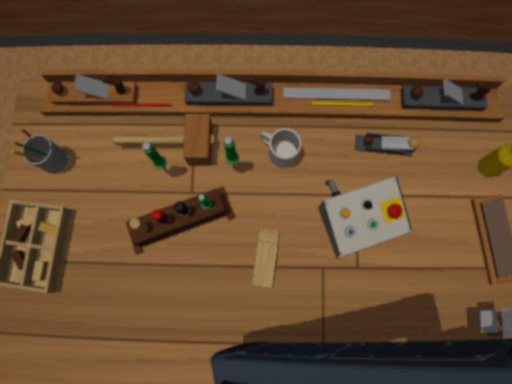

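View pics/side0.png

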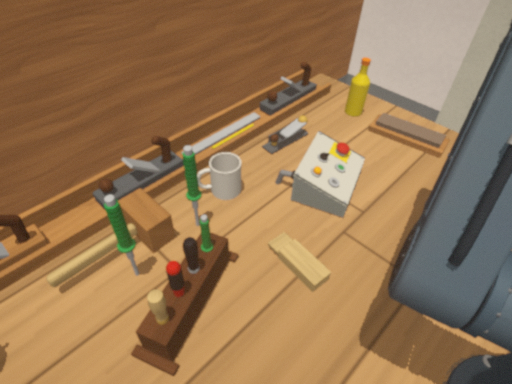

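The top view shows the block, with the punch at about (205,201), and the console: reset about (350,232), lamp (345,213). The two larger green punches stand outside the block, at (153,155) and (231,150). Next I'll enlarge both and pull the depth clouds.

```bash
python3 - <<'E'
from h import *
i=cv2.imread('pics/top0.png')
a=cv2.resize(i[180:255,120:240],None,fx=5,fy=5,interpolation=cv2.INTER_CUBIC)
b=cv2.resize(i[170:265,315:415],None,fx=6,fy=6,interpolation=cv2.INTER_CUBIC)[:,:]
j=cv2.imread('pics/side0.png')
c=cv2.resize(j[205:375,130:245],None,fx=3.5,fy=3.5,interpolation=cv2.INTER_CUBIC)
d=cv2.resize(j[125:220,270:370],None,fx=6,fy=6,interpolation=cv2.INTER_CUBIC)
cv2.imwrite('pics/rackT.png',a)
cv2.imwrite('pics/conT.png',b);cv2.imwrite('pics/conS.png',d);cv2.imwrite('pics/rackS.png',c)
s=load('top0');P=cloud(s)
# rack top: z 0.08
m=(abs(P[...,2]-.08)<.006); m[:, :120]=0; m[:180]=0; m[260:]=0; m[:,240:]=0
q=P[m]; r=cv2.minAreaRect((q[:,:2]*1000).astype(np.float32)); print('rack',len(q),r, q[:,2].mean())
m=np.zeros(m.shape,bool); m[175:260,318:415]=1
q=P[m&(P[...,2]>.04)]
# console plane ransac-ish
x=q[(q[:,2]<.11)]
w=np.ones(len(x))
for _ in range(30):
    A=np.c_[x[:,:2],np.ones(len(x))]; c=np.linalg.lstsq(A*w[:,None],x[:,2]*w,rcond=None)[0]; e=x[:,2]-A@c; w=1/(1+(e/.002)**2)
n=np.r_[-c[:2],1]; n/=np.linalg.norm(n); print('plane',c,'tilt',np.degrees(np.arccos(n[2])),'dir',np.degrees(np.arctan2(-n[1],-n[0])))
pl=x[abs(e)<.004]; r=cv2.minAreaRect((pl[:,:2]*1000).astype(np.float32)); print('panel',r,len(pl))
# green
h=cv2.cvtColor(s['image'],cv2.COLOR_RGB2HSV)
g=(h[...,0]>50)&(h[...,0]<85)&(h[...,1]>120); n_,l,st,ce=cv2.connectedComponentsWithStats(g.astype(np.uint8))
for k in range(1,n_):
    if st[k,4]>8: z=P[l==k]; print(st[k],ce[k].round(1),np.median(z,0).round(4),z[:,2].min().round(3),z[:,2].max().round(3))
for (u,v) in [(205,201),(181,208),(158,216),(135,224),(350,232),(345,213),(373,224),(368,205),(394,211)]: print(u,v,P[v,u].round(4))
E
```

```text
rack 1786 ((541.6998291015625, 236.97987365722656), (61.984703063964844, 241.36685180664062), 22.17597007751465) 0.0797407463282761
plane [ 0.30555766  0.10654343 -0.07114198] tilt 17.931582787771568 dir 19.222907720536192
panel ((548.625, -241.46144104003906), (142.86398315429688, 202.77992248535156), 19.79764175415039) 3844
[146 145  19  23 189] [155.8 158. ] [0.6622 0.2708 0.1608] 0.103 0.227
[225 144  13  20 173] [230.6 153.9] [0.6765 0.0968 0.1557] 0.105 0.225
[ 26 147  10   4  11] [ 30.3 148.4] [0.7035 0.6185 0.1039] 0.086 0.123
[200 199  11  10  75] [205.4 203.5] [0.5655 0.1566 0.1059] 0.081 0.163
[371 222   5   5  21] [373. 224.] [ 0.5286 -0.254   0.0691] 0.066 0.074
205 201 [0.5656 0.1539 0.1508]
181 208 [0.5454 0.2057 0.168 ]
158 216 [0.5259 0.2569 0.1696]
135 224 [0.5074 0.3103 0.1634]
350 232 [ 0.51   -0.1995  0.0531]
345 213 [ 0.5511 -0.1799  0.0955]
373 224 [ 0.5285 -0.2543  0.0696]
368 205 [ 0.5706 -0.2358  0.1007]
394 211 [ 0.5578 -0.3016  0.0933]
```

View pics/rackT.png

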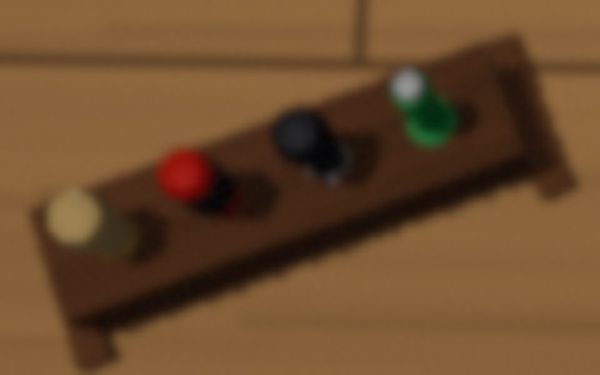

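View pics/conT.png

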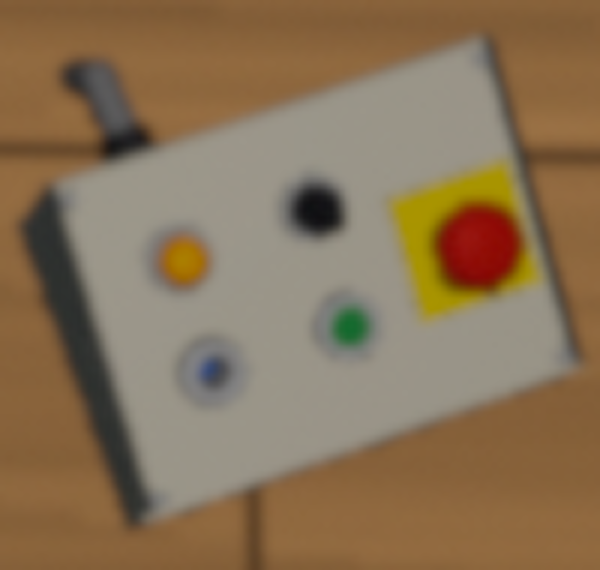

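View pics/conS.png

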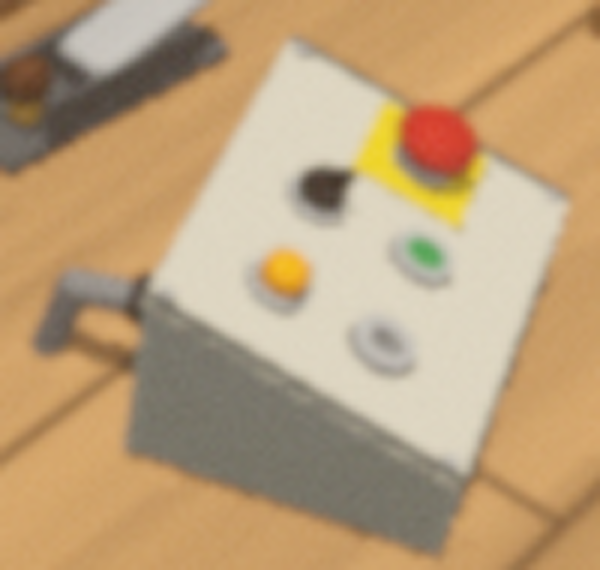

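View pics/rackS.png

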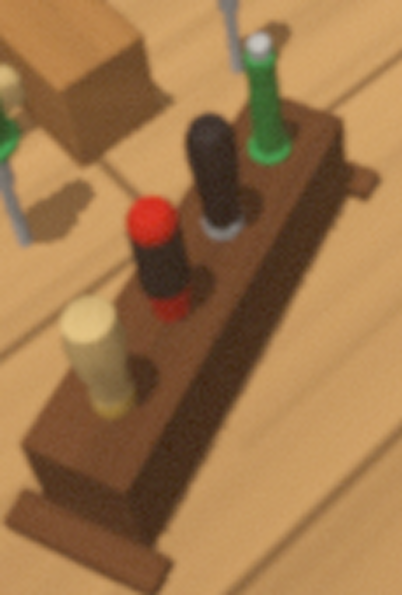

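Crop readings:
- **Punch:** the guard is at top (206.1,203.9) and side (206.6,247.6), and the head at top (201.3,196.5) and side (204,217.5).
- **Reset rim:** top (350.2,231.7), side (334,181.7).

The console panel features are all visible too, so I'll fit both poses by reprojection.

```bash
cat > fit.py <<'E'
from h import *
from scipy.optimize import least_squares
from scipy.spatial.transform import Rotation as R
S={'t':load('top0'),'s':load('side0')}
def px(l,k,o): return (np.array(l,float)+.5)/k-.5+np.array(o)
loc=np.array([[-22,55,6],[-22,-5,6],[30,-5,20],[-5,-64,28],[73.6,100,0],[73.6,-100,0],[-73.6,-100,0],[-73.6,100,0]])/1000
obs={'t':px([(211,370),(350,327),(317,209),(480,246),(58,186),(487,37),(580,368),(135,523)],6,(315,170)),
 's':px([(384,340),(425,252),(325,187),(438,140),(150,296),(292,40),(568,200),(462,475)],6,(270,125))}
c,s_=np.cos(np.radians(18)),np.sin(np.radians(18)); T=np.array([[c,0,-s_],[0,1,0],[s_,0,c]])
def con(p): return (loc@T.T+[0,0,.071])@R.from_euler('z',p[2]).as_matrix().T+[p[0],p[1],0]
if __name__=='__main__':
    for w in ('t','s','ts'):
        f=least_squares(lambda p:np.concatenate([(proj(S[k],con(p))-obs[k]).ravel() for k in w]),[.55,-.24,.34],loss='soft_l1')
        p=f.x; print(w,p[:2].round(4),'yaw',np.degrees(p[2]).round(2),'mouth',con(p)[0].round(4))
        print(f.fun.reshape(-1,2).round(1).tolist())
    G={'t':px([(431,120),(407,83)],5,(120,180)),'s':px([(268,149),(259,44)],3.5,(130,205))}
    for w in ('t','s','ts'):
        f=least_squares(lambda p:np.concatenate([(proj(S[k],[[p[0],p[1],.083],[p[0],p[1],.175]])-G[k]).ravel() for k in w]),[.56,.156])
        print('punch',w,f.x.round(4),f.fun.round(1))
    # from rack fit
    a=np.radians(22.18); print('rack hole',np.array([.5417,.237])-.0825*np.array([-np.sin(a),np.cos(a)]))
E
python3 fit.py
```

```text
t [ 0.5485 -0.2395] yaw 19.21 mouth [ 0.5089 -0.1951  0.0699]
[[-0.2, 0.4], [-0.9, -0.2], [0.9, 0.4], [0.9, 0.6], [-3.3, -0.2], [0.2, -0.3], [-0.2, -0.3], [0.6, -0.4]]
s [ 0.5489 -0.2416] yaw 20.02 mouth [ 0.5087 -0.1977  0.0699]
[[0.3, 0.3], [-0.4, 0.6], [1.3, -2.3], [1.6, -2.5], [-1.2, 0.6], [-0.5, -0.6], [-0.2, -0.4], [-0.2, 1.9]]
ts [ 0.5485 -0.2401] yaw 19.54 mouth [ 0.5086 -0.1959  0.0699]
[[0.2, 0.5], [-0.6, -0.2], [1.1, 0.4], [1.1, 0.5], [-3.1, 0.1], [0.2, -0.5], [0.0, -0.5], [1.0, -0.3], [-0.1, 0.7], [-0.6, 0.9], [1.1, -2.0], [1.6, -2.1], [-1.7, 0.7], [-0.3, -0.3], [-0.1, 0.1], [-0.8, 2.4]]
punch t [0.5718 0.1603] [ 0.  -0.1 -0.   0.1]
punch s [0.5704 0.1611] [ 0.3 -0.2 -0.3  0.2]
punch ts [0.5711 0.1607] [-0.1  0.2 -0.2  0.4  0.3 -0.5 -0.4 -0.2]
rack hole [0.5728452 0.1606048]
```

Emit:
drive_tool:
  plan:
    - [0.03,-0.028,-0.003,0,0,0,1]
    - [0.033,-0.03,-0.003,0,0,0,1]
    - [0.033,-0.03,-0.003,0,0,0,1]
    - [0.033,-0.03,-0.003,0,0,0,1]
    - [0.033,-0.03,-0.003,0,0,0,1]
    - [0.033,-0.03,-0.003,0,0,0,1]
    - [0.033,-0.03,-0.003,0,0,0,1]
    - [0.033,-0.03,-0.003,0,0,0,1]
    - [0.033,-0.03,-0.003,0,0,0,1]
    - [0.033,-0.03,-0.003,0,0,0,1]

```text
t: 1.1
tcp_pos: [0.4303, -0.1682, 0.2753]
tool_rot: [0.979, 0.203, -0.0, -0.0]
force: [0.5, -0.6, 0.6]
finger_gap: 0.998
gripper_force: 0.0
```

Emit:
drive_tool:
  plan:
    - [0.033,-0.03,-0.003,0,0,0,1]
    - [0.033,-0.03,-0.003,0,0,0,1]
    - [0.033,-0.03,-0.003,0,0,0,1]
    - [0.033,-0.03,-0.003,0,0,0,1]
    - [0.033,-0.03,-0.003,0,0,0,1]
    - [0.033,-0.03,-0.003,0,0,0,1]
    - [0.033,-0.03,-0.003,0,0,0,1]
    - [0.03,-0.03,0,0,0,0,1]
    - [0,0,0,0,0,-8,1]
    - [0,0,0,0,0,-8,1]

```text
t: 2.1
tcp_pos: [0.574, 0.1557, 0.2955]
tool_rot: [0.94, 0.341, -0.001, -0.0]
force: [-0.9, -0.3, 0.5]
finger_gap: 1.005
gripper_force: 0.0
```

Emit:
drive_tool:
  plan:
    - [0,0,0,0,0,-8,1]
    - [0,0,0,0,0,-8,1]
    - [0,0,0,0,0,-8,1]
    - [0,0,0,0,0,-8,1]
    - [0,0,0,0,0,-8,1]
    - [0,0,0,0,0,-8,1]
    - [0,0,0,0,0,-8,1]
    - [0,0,0,0,0,-8,1]
    - [0,0,0,0,0,-8,1]
    - [0,0,0,0,0,0,1]

```text
t: 3.1
tcp_pos: [0.5738, 0.1539, 0.2958]
tool_rot: [0.563, 0.826, -0.0, -0.0]
force: [0.9, -0.0, -0.9]
finger_gap: 0.995
gripper_force: 0.0
```

```bash
cat >> h.py <<'E'
from scipy.spatial.transform import Rotation as R
def rel(target):
    s=manip.sense(); r=R.from_quat(s['tool_rot']); print('t',round(s['t'],2),'tcp',s['tcp_pos'].round(4),'x',r.as_matrix()[:,0].round(3),'y',r.as_matrix()[:,1].round(3),'z',r.as_matrix()[:,2].round(4),'F',s['force'].round(1),'gap',round(s['finger_gap'],3),round(s['gripper_force'],1))
    print('to go (tool)',r.inv().apply(np.array(target)-s['tcp_pos']).round(4)); return s,r
E
python3 -c "
from h import *
rel([.5715,.1607,.12])"
```

```text
t 3.1 tcp [0.5738 0.1539 0.2958] x [-0.365  0.931  0.   ] y [ 0.931  0.365 -0.001] z [-0.0012 -0.     -1.    ] F [ 0.9 -0.  -0.9] gap 0.995 0.0
to go (tool) [0.0071 0.0005 0.1758]
```

Emit:
drive_tool:
  plan:
    - [0.007,0,0.02,0,0,0,1]
    - [0,0,0.03,0,0,0,1]
    - [0,0,0.03,0,0,0,1]
    - [0,0,0.03,0,0,0,1]
    - [0,0,0.03,0,0,0,1]
    - [0,0,0.02,0,0,0,1]
    - [0,0,0.013,0,0,0,1]
    - [0,0,0,0,0,0,1]
    - [0,0,0,0,0,0,1]

```text
t: 4.0
tcp_pos: [0.5721, 0.1605, 0.1237]
tool_rot: [0.564, 0.826, 0.0, 0.0]
force: [-0.2, 0.5, -0.0]
finger_gap: 0.996
gripper_force: 0.0
```

```bash
python3 -c "
from h import *
rel([.5715,.1607,.122]); snap('side','s1');snap('top','t1')
i=cv2.imread('pics/s1.png')[130:290,120:300];cv2.imwrite('pics/s1c.png',cv2.resize(i,None,fx=3,fy=3,interpolation=cv2.INTER_CUBIC))"
```

```text
t 4.0 tcp [0.5721 0.1605 0.1237] x [-0.364  0.931 -0.   ] y [0.931 0.364 0.001] z [ 8.e-04  1.e-04 -1.e+00] F [-0.2  0.5 -0. ] gap 0.996 0.0
to go (tool) [ 0.0004 -0.0005  0.0017]
```

View pics/s1c.png

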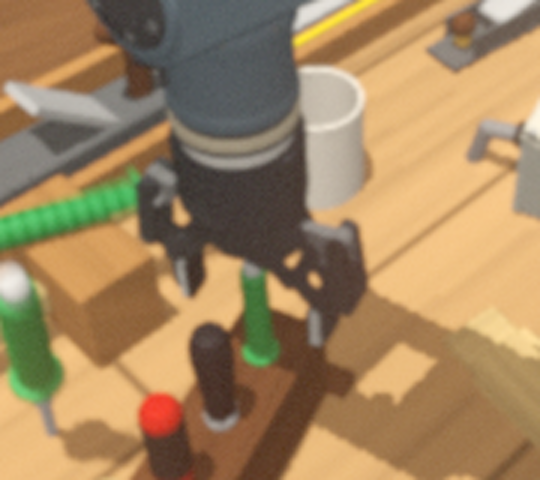

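The crop shows the gripper straddling the small punch. There's also something green and horizontal at the left, near side-view pixel (140,200), that wasn't there before. I need the full views before I close the gripper.

```bash
python3 - <<'E'
from h import *
a=cv2.imread('pics/s1.png')[90:330,60:330];b=cv2.imread('pics/t1.png')[70:250,90:320]
b0=cv2.imread('pics/top0.png')[70:250,90:320];a0=cv2.imread('pics/side0.png')[90:330,60:330]
f=lambda i:cv2.resize(i,(400,300),interpolation=cv2.INTER_CUBIC)
cv2.imwrite('pics/cmp1.png',np.vstack([np.hstack([f(a0),f(a)]),np.hstack([f(b0),f(b)])]))
E
```

```text
(no output)
```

View pics/cmp1.png

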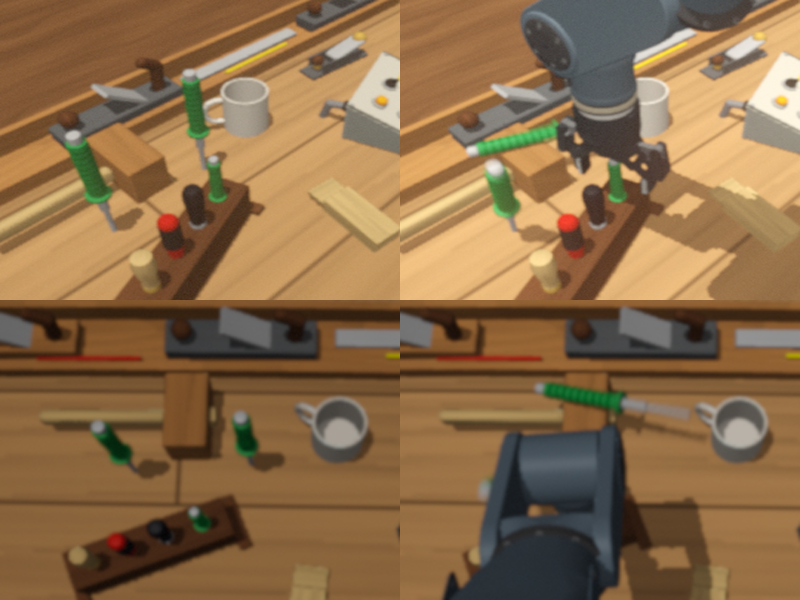

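The full views show one large punch lying across the mallet head, and the other one leaning differently from before. My measured forces stayed near zero, so I'll check whether the arm touched them, whether anything is still moving, and where they are now.

```bash
python3 - <<'E'
from h import *
for nm,f in (('side','s1'),('top','t1'),('side','s2'),('top','t2'),('side0',None),('top0',None)):
    s=load(f) if f in('s1','t1') else (snap(nm,f) if f else load(nm)); P=cloud(s)
    h=cv2.cvtColor(s['image'],cv2.COLOR_RGB2HSV); g=(h[...,0]>50)&(h[...,0]<85)&(h[...,1]>110)
    n_,l,st,ce=cv2.connectedComponentsWithStats(g.astype(np.uint8))
    for k in range(1,n_):
        if st[k,4]>25:
            z=P[l==k]; z=z[z[:,2]>0]; o=np.argsort(z[:,2]); print(f or nm,st[k,:4],'lo',np.median(z[o[:8]],0).round(3),'hi',np.median(z[o[-8:]],0).round(3))
print(manip.sense()['t'],manip.sense()['force'])
E
```

```text
s1 [112 188  54  26] lo [0.831 0.211 0.056] hi [0.732 0.142 0.118]
s1 [201 223  11  29] lo [0.57  0.166 0.084] hi [0.564 0.165 0.164]
s1 [119 229  13  20] lo [0.618 0.299 0.174] hi [0.609 0.299 0.216]
s1 [124 250  12  13] lo [0.632 0.291 0.104] hi [0.628 0.297 0.14 ]
t1 [173 120  46  17] lo [0.778 0.243 0.099] hi [0.75  0.138 0.132]
t1 [491 342  21  42] lo [ 0.176 -0.562  0.027] hi [ 0.311 -0.259  0.656]
s2 [110 177  53  40] lo [0.859 0.133 0.028] hi [0.757 0.141 0.127]
s2 [201 223  11  29] lo [0.567 0.167 0.083] hi [0.565 0.167 0.164]
s2 [131 262   9  12] lo [0.618 0.302 0.095] hi [0.555 0.309 0.192]
t2 [172 120  48  11] lo [0.761 0.152 0.096] hi [0.766 0.234 0.117]
t2 [492 342  20  42] lo [ 0.171 -0.561  0.031] hi [ 0.237 -0.542  0.154]
side0 [183 154  18  47] lo [0.675 0.103 0.107] hi [0.676 0.107 0.225]
side0 [104 203  31  49] lo [0.659 0.275 0.106] hi [0.664 0.288 0.225]
side0 [201 222  12  30] lo [0.564 0.168 0.084] hi [0.565 0.165 0.166]
top0 [224 143  14  21] lo [0.679 0.1   0.105] hi [0.679 0.094 0.224]
top0 [145 145  20  23] lo [0.658 0.277 0.105] hi [0.666 0.271 0.224]
top0 [ 25 146  19   8] lo [0.707 0.613 0.061] hi [0.702 0.62  0.116]
top0 [200 198  11  11] lo [0.566 0.166 0.083] hi [0.566 0.156 0.159]
4.2 [-0.07454077  0.54231127 -0.1276832 ]
```

Both large punches are toppling on their own. They balance on narrow pins, they're still in motion more than 100 mm from the gripper, and no contact force shows. The one still falling lands toward the bradawl end of the block, clear of my punch, so I'll go ahead and grip.

Emit:
drive_tool:
  plan:
    - [0,0,0.001,0,0,0,-1]
    - [0,0,0,0,0,0,-1]
    - [0,0,0,0,0,0,-1]
    - [0,0,0,0,0,0,-1]
    - [0,0,0,0,0,0,-1]
    - [0,0,0,0,0,0,-1]
    - [0,0,0,0,0,0,-1]
    - [0,0,0,0,0,0,-1]
  newtons: 70

```text
t: 5.0
tcp_pos: [0.5716, 0.1604, 0.1225]
tool_rot: [0.563, 0.826, 0.0, 0.0]
force: [-0.5, -0.2, 2.7]
finger_gap: 0.168
gripper_force: 68.1
```

Emit:
drive_tool:
  plan:
    - [0,0,0,0,0,0,-1]
    - [0,0,-0.005,0,0,0,-1]
    - [0,0,-0.01,0,0,0,-1]
    - [0,0,-0.015,0,0,0,-1]
    - [0,0,-0.02,0,0,0,-1]
    - [0,0,-0.02,0,0,0,-1]
    - [0,0,-0.02,0,0,0,-1]
    - [0,0,-0.02,0,0,0,-1]
    - [0,0,-0.02,0,0,0,-1]
    - [0,0,-0.02,0,0,0,-1]

```text
t: 6.0
tcp_pos: [0.5713, 0.1605, 0.2736]
tool_rot: [0.563, 0.826, 0.0, 0.0]
force: [0.2, 0.3, -1.8]
finger_gap: 0.171
gripper_force: 68.2
```

```bash
python3 - <<'E'
from h import *
rel([.509,-.196,.25])
s=snap('side','s3');snap('top','t3')
a=cv2.imread('pics/s3.png')[130:380,60:320];b=cv2.imread('pics/t3.png')[70:270,60:320]
cv2.imwrite('pics/cmp3.png',np.hstack([cv2.resize(a,(416,400),interpolation=cv2.INTER_CUBIC),cv2.resize(b,(384,400),interpolation=cv2.INTER_CUBIC)]))
E
```

```text
t 6.0 tcp [0.5713 0.1605 0.2736] x [-0.365  0.931  0.   ] y [0.931 0.365 0.   ] z [ 2.e-04  1.e-04 -1.e+00] F [ 0.2  0.3 -1.8] gap 0.171 68.2
to go (tool) [-0.3091 -0.1883  0.0236]
```

View pics/cmp3.png

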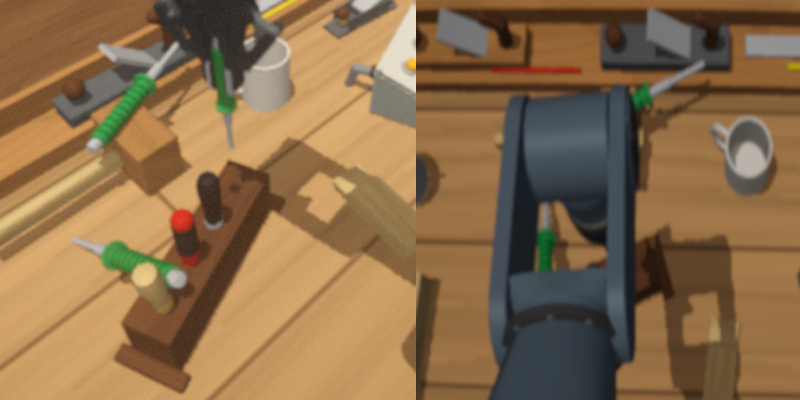

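The side view shows the small punch held upright and clear of its hole, with its tip near side pixel (204,222). The other three tools are still in the block. The fallen large punches are lying, one on the block beside the bradawl and one on the mallet. Next I'll go to a standoff above the reset.

Emit:
drive_tool:
  plan:
    - [-0.02,-0.015,0,0,0,0,-1]
    - [-0.03,-0.023,0,0,0,0,-1]
    - [-0.033,-0.026,0,0,0,0,-1]
    - [-0.033,-0.026,0,0,0,0,-1]
    - [-0.033,-0.026,0,0,0,0,-1]
    - [-0.033,-0.026,0,0,0,0,-1]
    - [-0.033,-0.026,0,0,0,0,-1]
    - [-0.033,-0.026,0,0,0,0,-1]
    - [-0.032,-0.024,0,0,0,0,-1]
    - [-0.028,-0.02,0,0,0,0,-1]

```text
t: 7.1
tcp_pos: [0.4612, -0.2147, 0.2715]
tool_rot: [0.564, 0.826, -0.0, -0.001]
force: [-0.1, 0.2, -1.7]
finger_gap: 0.171
gripper_force: 68.3
```

Emit:
drive_tool:
  plan:
    - [0,0,0,0,0,1.9,-1]
    - [0,0,0,-3,0,0,-1]
    - [0,0,0,-3,0,0,-1]
    - [0,0,0,-3,0,0,-1]
    - [0,0,0,-3,0,0,-1]
    - [0,0,0,-3,0,0,-1]
    - [0,0,0,-3,0,0,-1]
    - [0,0,0,0,0,0,-1]
    - [0,0,0,0,0,0,-1]

```text
t: 8.0
tcp_pos: [0.4621, -0.2132, 0.2718]
tool_rot: [0.57, 0.807, 0.127, 0.089]
force: [-0.0, 0.1, -0.6]
finger_gap: 0.17
gripper_force: 68.3
```

```bash
python3 -c "
from h import *
s,r=rel([.4617,-.2128,.2246])
a=np.radians(19.5);b=np.array([-np.sin(.31416)*np.cos(a),-np.sin(.31416)*np.sin(a),np.cos(.31416)])
print('axis err deg',np.degrees(np.cross(r.as_matrix()[:,2],-b)).round(2))"
```

```text
t 8.0 tcp [ 0.4621 -0.2132  0.2718] x [-0.333  0.943  0.001] y [0.897 0.317 0.308] z [ 0.2896  0.1034 -0.9515] F [-0.   0.1 -0.6] gap 0.17 68.3
to go (tool) [ 0.0004 -0.0147  0.0448]
axis err deg [-0.01 -0.1  -0.01]
```

Emit:
drive_tool:
  plan:
    - [0,-0.005,0.005,0,0,0,-1]
    - [0,-0.005,0.015,0,0,0,-1]
    - [0,-0.005,0.02,0,0,0,-1]
    - [0,0,0.015,0,0,0,-1]
    - [0,0,0.01,0,0,0,-1]
    - [0,0,0.005,0,0,0,-1]
    - [0,0,0.005,0,0,0,-1]
    - [0,0,0,0,0,0,-1]
    - [0,0,0,0,0,0,-1]

```text
t: 8.9
tcp_pos: [0.4711, -0.2104, 0.1967]
tool_rot: [0.57, 0.807, 0.128, 0.091]
force: [-0.5, 0.1, -1.9]
finger_gap: 0.168
gripper_force: 68.3
```

```bash
python3 - <<'E'
from h import *
s,r=rel([.4704,-.2097,.196])
a=snap('side','s4');b=snap('top','t4')
tcp=s['tcp_pos'];z=r.as_matrix()[:,2]
for n,p in (('tip',tcp+.1125*z),('guard',tcp+.040*z),('mouth',[.509,-.196,.070])): print(n,np.round(p,4),proj(a,p).round(1),proj(b,p).round(1))
i=cv2.imread('pics/s4.png')[130:220,275:375];j=cv2.imread('pics/t4.png')[185:275,310:400]
cv2.imwrite('pics/cmp4.png',np.hstack([cv2.resize(i,(400,360),interpolation=cv2.INTER_CUBIC),cv2.resize(j,(360,360),interpolation=cv2.INTER_CUBIC)]))
E
```

```text
t 8.9 tcp [ 0.4711 -0.2104  0.1967] x [-0.334  0.942 -0.001] y [0.896 0.318 0.309] z [ 0.2917  0.1028 -0.951 ] F [-0.5  0.1 -1.9] gap 0.168 68.3
to go (tool) [ 0.0009 -0.0007  0.0005]
tip [ 0.504  -0.1988  0.0897] [[337.2 176.4]] [[352.8 232.7]]
guard [ 0.4828 -0.2063  0.1586] [[352.6 157.3]] [[362.5 238.6]]
mouth [ 0.509 -0.196  0.07 ] [[333.4 181.8]] [[349.9 231.6]]
```

View pics/cmp4.png

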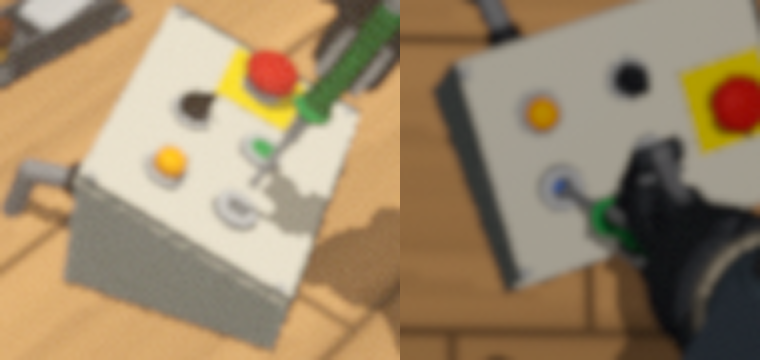

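The side view shows the pin tip at about px (339,176), just short of the rim at (334,182). In the top view the tip, about (351.6,232), is over the blue button at (350,231.5). That's my 10 pictures used, so from here I'll use depth masks to check the pin's line against the rim numerically.

```bash
cat > pin.py <<'E'
from h import *
def pin(f0,f1,tcp,z,mouth):
    s=load(f1);P=cloud(s);s0=load(f0)
    near=(s0['z_map']-s['z_map']>.008)&(s['z_map']>0)
    out=[]
    for L in np.arange(.050,.122,.006):
        c=proj(s,tcp+L*z)[0];d=proj(s,tcp+(L+.003)*z)[0]-c;d/=np.linalg.norm(d);n=np.array([-d[1],d[0]])
        t=np.arange(-6,6.01,.1);q=(c+t[:,None]*n).astype(np.float32)
        sm=lambda im:cv2.remap(im.astype(np.float32),q[:,0].copy(),q[:,1].copy(),cv2.INTER_LINEAR).ravel()
        m=sm(near)>.5
        g=np.abs(sm(s['image'].mean(2))-sm(s0['image'].mean(2)));g=np.clip(g-8,0,None)
        mm=float(-(np.linalg.inv(s['extrinsics'])@np.r_[tcp+L*z,1])[2])/K(s)[0][0,0]*1000
        print(f1,round(L,3),'depthmask c',(round(t[m].mean()*mm,1),round(m.sum()*.1*mm,1)) if m.any() else None,'diff c',round((g*t).sum()/max(g.sum(),1)*mm,1),round(g.max()))
    print('n dir px',n.round(2))
E
python3 - <<'E'
from pin import *
s,r=rel([.4704,-.2097,.196])
z=r.as_matrix()[:,2]
for a,b in(('side0','s4'),('top0','t4')): pin(a,b,s['tcp_pos'],z,None)
# pixel directions of tool x,y (1mm) at the tip
for f in('s4','t4'):
    S=load(f);p=s['tcp_pos']+.1125*z
    print(f,[(proj(S,p+.01*r.as_matrix()[:,i])-proj(S,p))[0].round(2).tolist() for i in range(3)])
E
```

```text
t 9.0 tcp [ 0.4711 -0.2105  0.1969] x [-0.334  0.943 -0.001] y [0.896 0.318 0.309] z [ 0.2921  0.1024 -0.9509] F [-0.2  0.2 -1.2] gap 0.162 68.3
to go (tool) [ 0.001  -0.0007  0.0007]
s4 0.05 depthmask c (np.float64(1.0), np.float64(12.2)) diff c 0.7 83
s4 0.056 depthmask c (np.float64(0.3), np.float64(9.7)) diff c 0.6 69
s4 0.062 depthmask c (np.float64(0.8), np.float64(10.2)) diff c -0.4 61
s4 0.068 depthmask c (np.float64(1.2), np.float64(9.1)) diff c 0.0 50
s4 0.074 depthmask c (np.float64(1.2), np.float64(4.9)) diff c 0.1 37
s4 0.08 depthmask c (np.float64(0.8), np.float64(6.6)) diff c -2.0 14
s4 0.086 depthmask c (np.float64(1.2), np.float64(6.9)) diff c 0.5 18
s4 0.092 depthmask c (np.float64(1.0), np.float64(5.0)) diff c -7.3 46
s4 0.098 depthmask c (np.float64(0.7), np.float64(7.0)) diff c -7.4 50
s4 0.104 depthmask c (np.float64(1.2), np.float64(6.5)) diff c -6.9 51
s4 0.11 depthmask c (np.float64(0.8), np.float64(5.3)) diff c -5.1 24
s4 0.116 depthmask c (np.float64(-0.6), np.float64(1.0)) diff c 5.4 3
n dir px [-0.78 -0.62]
t4 0.05 depthmask c (np.float64(0.0), np.float64
[... 236 characters left out ...]
5 72
t4 0.074 depthmask c (np.float64(-0.6), np.float64(7.9)) diff c -2.3 64
t4 0.08 depthmask c (np.float64(-0.6), np.float64(6.5)) diff c -2.2 58
t4 0.086 depthmask c (np.float64(-0.0), np.float64(6.8)) diff c -2.1 51
t4 0.092 depthmask c (np.float64(-0.6), np.float64(5.7)) diff c -1.9 46
t4 0.098 depthmask c (np.float64(-0.6), np.float64(7.1)) diff c -1.4 38
t4 0.104 depthmask c (np.float64(-0.6), np.float64(5.7)) diff c -1.1 34
t4 0.11 depthmask c (np.float64(-0.5), np.float64(5.0)) diff c -1.0 25
t4 0.116 depthmask c (np.float64(-0.1), np.float64(5.3)) diff c 0.0 9
n dir px [ 0.52 -0.86]
s4 [[-1.11, 2.53], [-3.57, -2.11], [-1.97, 2.46]]
t4 [[-3.83, 1.34], [-1.14, -3.86], [-1.24, -0.75]]
```

```bash
python3 - <<'E'
from h import *
s,r=rel([.4704,-.2097,.196]);M=r.as_matrix();z=M[:,2];tcp=s['tcp_pos']
A=[];b=[]
for f,rim,off,k in(('s4',(333.6,181.35),.95,1),('t4',(349.8,231.35),-.45,1)):
    S=load(f);p=tcp+.1328*z;c=proj(S,p)[0];d=proj(S,p-.02*z)[0]-c;d/=-np.linalg.norm(d);n=np.array([-d[1],d[0]])
    mm=float(-(np.linalg.inv(S['extrinsics'])@np.r_[p,1])[2])/K(S)[0][0,0]*1000
    need=((np.array(rim)-c)@n)*mm-off
    A.append([((proj(S,p+.001*M[:,i])[0]-c)@n)*mm for i in(0,1)]);b.append(need); print(f,c.round(2),n.round(2),round(need,2))
print('shift tool x,y mm',np.linalg.solve(A,b).round(2))
print('via 3D fit mouth: to go',(r.inv().apply(np.array([.5087,-.1962,.0699])-(tcp+.1125*z))*1000).round(2))
E
```

```text
t 9.0 tcp [ 0.4711 -0.2105  0.1969] x [-0.334  0.943 -0.001] y [0.896 0.318 0.309] z [ 0.2921  0.1024 -0.9509] F [-0.2  0.2 -1.2] gap 0.162 68.3
to go (tool) [ 0.001  -0.0007  0.0007]
s4 [333.33 181.28] [-0.78 -0.62] -1.58
t4 [350.35 231.18] [ 0.52 -0.86] -0.6
shift tool x,y mm [-0.66 -1.69]
via 3D fit mouth: to go [ 1.08 -1.09 20.68]
```

Emit:
drive_tool:
  plan:
    - [0,-0.0014,0,0,0,0,-1]
    - [0,0,0.006,0,0,0,-1]
    - [0,0,0.008,0,0,0,-1]
    - [0,0,0.005,0,0,0,-1]
    - [0,0,0.004,0,0,0,-1]
    - [0,0,0.003,0,0,0,-1]
    - [0,0,0,0,0,0,-1]

```text
t: 9.7
tcp_pos: [0.4772, -0.2077, 0.1706]
tool_rot: [0.57, 0.807, 0.128, 0.09]
force: [-0.6, -0.3, -1.2]
finger_gap: 0.167
gripper_force: 68.3
```

```bash
python3 - <<'E'
from h import *
s,r=rel([.4704,-.2097,.196])
snap('top','t5');b=snap('side','s5')
from pin import pin
M=r.as_matrix();z=M[:,2]
print('tip rel mouth(fit), tool axes mm',(r.inv().apply(s['tcp_pos']+.1125*z-np.array([.5087,-.1962,.0699]))*1000).round(2), 'F tool',r.inv().apply(s['force']).round(2))
pin('side0','s5',s['tcp_pos'],z,None)
E
```

```text
t 9.7 tcp [ 0.4772 -0.2077  0.1706] x [-0.334  0.942  0.001] y [0.897 0.318 0.309] z [ 0.2905  0.1041 -0.9512] F [-0.6 -0.3 -1.2] gap 0.167 68.3
to go (tool) [ 0.0004  0.0011 -0.0263]
tip rel mouth(fit), tool axes mm [-0.19 -0.84  6.34] F tool [-0.07 -0.99  0.91]
s5 0.05 depthmask c (np.float64(1.9), np.float64(12.0)) diff c 0.8 69
s5 0.056 depthmask c (np.float64(1.4), np.float64(10.2)) diff c -0.7 43
s5 0.062 depthmask c (np.float64(1.8), np.float64(9.5)) diff c 1.0 24
s5 0.068 depthmask c (np.float64(1.1), np.float64(9.6)) diff c -3.1 35
s5 0.074 depthmask c (np.float64(1.4), np.float64(7.0)) diff c -5.0 57
s5 0.08 depthmask c (np.float64(1.5), np.float64(6.0)) diff c -5.5 55
s5 0.086 depthmask c (np.float64(0.9), np.float64(6.3)) diff c -5.6 52
s5 0.092 depthmask c (np.float64(1.0), np.float64(7.1)) diff c -6.1 50
s5 0.098 depthmask c (np.float64(0.7), np.float64(5.2)) diff c -7.3 42
s5 0.104 depthmask c (np.float64(1.4), np.float64(4.9)) diff c 8.3 6
s5 0.11 depthmask c (np.float64(1.7), np.float64(5.7)) diff c 2.2 6
s5 0.116 depthmask c None diff c 0.7 6
n dir px [-0.78 -0.63]
```

The tip is about 6 mm inside the mouth with no contact force. I'll keep going down the bore.

Emit:
drive_tool:
  plan:
    - [0,0,0.003,0,0,0,-1]
    - [0,0,0.003,0,0,0,-1]
    - [0,0,0.003,0,0,0,-1]
    - [0,0,0.002,0,0,0,-1]
    - [0,0,0.001,0,0,0,-1]
    - [0,0,0,0,0,0,-1]

```text
t: 10.4
tcp_pos: [0.4807, -0.2066, 0.1596]
tool_rot: [0.57, 0.807, 0.128, 0.09]
force: [-0.4, 0.6, -1.3]
finger_gap: 0.169
gripper_force: 68.3
```

Emit:
drive_tool:
  plan:
    - [0,0,0.001,0,0,0,-1]
    - [0,0,0.001,0,0,0,-1]
    - [0,0,0.001,0,0,0,-1]
    - [0,0,0,0,0,0,-1]

```text
t: 10.8
tcp_pos: [0.4817, -0.2065, 0.157]
tool_rot: [0.57, 0.807, 0.128, 0.09]
force: [-0.3, -0.9, 1.2]
finger_gap: 0.167
gripper_force: 68.3
```

```bash
cat >> h.py <<'E'
def st():
    s,r=rel([.4704,-.2097,.196]);z=r.as_matrix()[:,2]
    print('tip rel mouth mm',(r.inv().apply(s['tcp_pos']+.1125*z-np.array([.5087,-.1962,.0699]))*1000).round(2), 'F tool',r.inv().apply(s['force']).round(2),'T',s['ft_torque'].round(2))
E
python3 -c "
from h import *
st()"
```

```text
t 10.8 tcp [ 0.4817 -0.2065  0.157 ] x [-0.334  0.943 -0.   ] y [0.896 0.318 0.309] z [ 0.2915  0.103  -0.951 ] F [-0.3 -0.9  1.2] gap 0.167 68.3
to go (tool) [ 0.0008  0.0009 -0.0407]
tip rel mouth mm [-0.74 -0.54 20.69] F tool [-0.79 -0.17 -1.26] T [-0.06  0.25  0.04]
```

Contact came right at the expected 20 mm depth, with about 2 N of spring force. Now I'll press it in.

Emit:
drive_tool:
  plan:
    - [0,0,0.001,0,0,0,-1]
    - [0,0,0.001,0,0,0,-1]
    - [0,0,0.001,0,0,0,-1]
    - [0,0,0.001,0,0,0,-1]
    - [0,0,0,0,0,0,-1]
    - [0,0,0,0,0,0,-1]

```text
t: 11.4
tcp_pos: [0.4829, -0.2061, 0.1532]
tool_rot: [0.57, 0.807, 0.128, 0.09]
force: [-2.0, -1.1, 2.2]
finger_gap: 0.168
gripper_force: 68.3
```

Emit:
drive_tool:
  plan:
    - [0,0,0.001,0,0,0,-1]
    - [0,0,0,0,0,0,-1]
    - [0,0,0,0,0,0,-1]

```text
t: 11.7
tcp_pos: [0.4832, -0.206, 0.1522]
tool_rot: [0.57, 0.807, 0.128, 0.09]
force: [-2.2, -0.3, 4.7]
finger_gap: 0.165
gripper_force: 68.5
```

```bash
python3 -c "
from h import *
st()"
```

```text
t 11.7 tcp [ 0.4832 -0.206   0.1522] x [-0.334  0.943 -0.   ] y [0.896 0.318 0.309] z [ 0.2914  0.1031 -0.951 ] F [-2.2 -0.3  4.7] gap 0.165 68.5
to go (tool) [ 0.0008  0.0009 -0.0457]
tip rel mouth mm [-0.71 -0.57 25.76] F tool [ 0.49 -0.61 -5.18] T [-0.01  0.25 -0.01]
```

Emit:
drive_tool:
  plan:
    - [0,0,0.0005,0,0,0,-1]
    - [0,0,0,0,0,0,-1]
    - [0,0,0,0,0,0,-1]

```text
t: 12.0
tcp_pos: [0.4833, -0.206, 0.1518]
tool_rot: [0.57, 0.807, 0.128, 0.09]
force: [-1.6, -0.9, 4.7]
finger_gap: 0.164
gripper_force: 68.6
```

Emit:
drive_tool:
  plan:
    - [0,0,0.0005,0,0,0,-1]
    - [0,0,0,0,0,0,-1]
    - [0,0,0,0,0,0,-1]

```text
t: 12.3
tcp_pos: [0.4834, -0.206, 0.1517]
tool_rot: [0.57, 0.807, 0.128, 0.091]
force: [-4.3, -1.4, 7.8]
finger_gap: 0.165
gripper_force: 69.2
```

Emit:
drive_tool:
  plan:
    - [0,0,0.0005,0,0,0,-1]
    - [0,0,0,0,0,0,-1]
    - [0,0,0,0,0,0,-1]

```text
t: 12.6
tcp_pos: [0.4835, -0.2061, 0.1516]
tool_rot: [0.57, 0.807, 0.128, 0.091]
force: [-4.3, -0.6, 11.7]
finger_gap: 0.172
gripper_force: 69.6
```

```bash
python3 -c "
from h import *
st()"
```

```text
t 12.6 tcp [ 0.4835 -0.2061  0.1516] x [-0.334  0.942 -0.001] y [0.896 0.318 0.31 ] z [ 0.2921  0.1025 -0.9509] F [-4.3 -0.6 11.7] gap 0.172 69.6
to go (tool) [ 0.0009  0.0008 -0.0464]
tip rel mouth mm [-0.98 -0.4  26.44] F tool [  0.9   -0.39 -12.41] T [-0.    0.44  0.06]
```

The stop is firm: another 0.5 mm of command gave almost no travel and about 4 N more. Total travel is about 6 mm with roughly 13 N on the button. I'll check that it holds, then hand in.

Emit:
drive_tool:
  plan:
    - [0,0,0,0,0,0,-1]
    - [0,0,0,0,0,0,-1]
    - [0,0,0,0,0,0,-1]
    - [0,0,0,0,0,0,-1]
    - [0,0,0,0,0,0,-1]
    - [0,0,0,0,0,0,-1]
    - [0,0,0,0,0,0,-1]
    - [0,0,0,0,0,0,-1]

```text
t: 13.4
tcp_pos: [0.4835, -0.2061, 0.1516]
tool_rot: [0.57, 0.807, 0.128, 0.091]
force: [-5.1, -1.5, 11.9]
finger_gap: 0.168
gripper_force: 69.6
```

```bash
python3 -c "
from h import *
st(); F=manip.sense()['force']
if 9<F[2]<20: print(manip.sign_off())"
```

```text
t 13.4 tcp [ 0.4835 -0.2061  0.1516] x [-0.334  0.942 -0.001] y [0.896 0.318 0.31 ] z [ 0.2921  0.1025 -0.9509] F [-5.1 -1.5 11.9] gap 0.168 69.6
to go (tool) [ 0.0009  0.0008 -0.0464]
tip rel mouth mm [-0.98 -0.41 26.44] F tool [  0.26  -1.35 -12.93] T [0.03 0.49 0.01]
the job is handed in; nothing more can be done
None
```

The job is handed in at 13.4 s: the small punch is still gripped and holds the reset button fully in at about 13 N, but the two large green punches that stood free on the bench fell over during the run (one onto the mallet, one onto the tool block), with no sign in the forces or positions that the arm touched them.

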